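# Tip the knob caps into the orange bin of the click carousel

## Robot

A 6-joint arm with a two-finger parallel gripper is mounted at the origin on the work surface. World frame = base frame: x ahead of the robot, y to its left, z up, the work surface at z = 0. Lengths are in m, angles in degrees, forces in N, time in s.
With the tool pointing down it reaches from about 0.4 to 0.825 m from the base axis. Payload 7 kg.
Tool frame: the origin (TCP) lies midway between the tips of the shut fingers; the grasp point (between the pads) lies 19 mm behind it; z points along the fingers, y is the line along which they close (so a half turn about z gives the same grasp; the last joint's range is limited). The gripper opens to 88 mm and grips with 3 to 60 N. Pads are 19 mm wide; open, the fingers measure 130 mm over their backs; the gripper's body (78 mm by 193 mm) begins 47 mm behind the grasp point.
Start: joints at [83.944, 20.546, 0.682, 0, -70.136, -16.507], TCP at [0.259, 0.623, 0.227] pointing down, gripper open.
Joint ranges: [-176.03, 176.03], [-82.01, 121.73], [-58.28, 71.71], [-173.87, 95.51], [-174.79, -0.11], [-173.66, 173.66]. Speed limits (degrees/s): [136.94, 136.94, 172.46, 180, 180, 180].

## Interface

Orientations are given as [roll, pitch, yaw] about the fixed x, y, z axes, in that order (R = Rz(yaw) Ry(pitch) Rx(roll)).
In Python, from plant import r gives the robot as it stands. The module is installed in compiled form; this text tells all that it offers.
- The arm moves only by the tool play_rows, never from a script. Its argument "rows" is a list of rows, each an object with "slide": the shift along the tool's x, y, z as a fraction of full scale, a list of three; "delta_rot": the turn, a rotation vector about the tool's x, y, z as a fraction of full scale, a list of three; "fingers": the opening, from -1 (shut) to 1 (fully open). In form: [{"slide": [x, y, z], "delta_rot": [rx, ry, rz], "fingers": fingers}, ...]. A call has 1 to 8 rows; each row shifts and turns the commanded pose from where the row before left it, along the tool's axes as they then stand; what a row does not reach is not made up. Full scale, the value 1, is 0.15 m for a shift and 0.08 rad for a turn. A row lasts 1/8 s, in which the tool goes at most 62.5 mm and 10.7 degrees, less where a joint would pass 70% of its speed; a pose out of reach is approached as far as the arm can. A call with a number of a shift or a turn outside -1 to 1 is refused whole. A call with a gripper value outside its range is refused whole. The fingers move at their own pace and stop on an object; "squeeze" is the grip in N (left out, the last holds). Time passes only in rows, so rows that do not move let the fingers close. It gives the time, the measured TCP pose, the force, the opening and the grip force at its end, in the units of the state.
- r.get_state(): the state, without advancing time (a new reading comes with each control period).
- r.capture(name): name is "scene" or "top" or "wrist"; returns a dict with "image" (420x560x3 uint8, blue, green, red), "fx", "fy", "cx", "cy" (pixels), "R" (3x3) and "t" (3): a world point X has camera coordinates R X + t; the wrist camera has in their place "T_tool_cam" (4x4, takes a point from camera to tool coordinates, whose origin is the TCP and whose axes are the flange's). Camera axes: x right, y down, z forward; pixel columns grow to the right and rows downward; lengths in m; the calibration is good to about 2 mm. A picture is of the moment at which its call begins: read the wrist's pose just before it. There is no depth.
- r.close_job(): hands the job in; it is judged then, once.
The state is a dict: "time_s": time; "joints": joint angles; "qd": joint speeds; "joint_torque": joint torques, N m; "tcp_pos": TCP position; "eef_rot": TCP orientation; "contact_force": force on the tool from outside, world axes, zero at the start; "moment": the same for the moment, N m; "gripper_width": finger opening in m; "gripper_force": force on a finger pad.
Only numpy, scipy, OpenCV 4.12 (cv2) and the standard library are available. Lean on these libraries where they do the work, as an engineer would, in place of code of your own. Each camera call takes 0.05 s, during which the arm holds its last target. There are 200 camera calls.

## Task

At the sorting station on the synth bench, turn the round carousel click by click until its orange compartment sits under the steel cup. Then tip the cup with its red-handled lever so that all three orange knob caps fall into the orange compartment, and swing the lever fully back so the cup stands upright again. Leave the other things on the bench where they are.

Things in the scene. Friction and masses are not known exactly. Their poses are not given: they have to be found in the camera images.
- station: Fixed sorting station: dark steel base plate 200 x 420 x 12 mm; origin on the table, 10 mm off its middle, z up. In its frame two aluminium posts at x = +-62, y = 75 mm (tops 194 mm up) carry the cradle, whose level axis lies along x at y = 75 mm, 178 mm up. The cradle tips towards -y, over the carousel, whose upright axis is at x = 0, y = -75 mm.
- cradle (a joint): Tilt of the cup and lever, rad: 0 = upright (at a stop), growing as the cup tips towards the carousel, 2.4 = fully tipped (at the other stop); it turns about the station's +x. A friction hinge (0.15 N m): it stays where it is left; about 2 to 4 N at the handle moves it. The caps slide out only when it is tipped well past level, so go nearly to the stop.
- lever_grip (a point): Middle of the lever's red handle: a free round bar, 16 mm thick, 64 mm long, along the station's x, on the robot's side; the lever's rod joins it 34 mm from here towards station +x. It is 120 mm from the cradle's axis. At tilt 0 the lever leans to station +y, 0.37 rad above level (handle 221 mm up); it is upright (298 mm) at tilt 1.2 and leans to -y, 0.37 rad above level, at 2.4.
- lever_pivot (a point): Point on the cradle's axis in the swing plane of lever_grip, 178 mm above the table: lever_grip circles it at 120 mm. It does not move.
- carousel (a joint): Turn of the carousel, rad, counter-clockwise from above positive, no end stops; 0 or a multiple of 2 pi = orange compartment under the cup. Six spring clicks per turn, 1.047 rad (60 degrees) apart; let go, it is drawn to within about 0.05 of the nearest. Up to about 0.3 N m turns it past the hump midway. It starts one or two clicks counter-clockwise (seldom caught midway).
- turn_grip (a point): On the carousel's axis, 100 mm up, the height to grip its handle: an upright black bar 14 mm thick (along this x), 60 mm long (along this y), its underside 78 mm and top 114 mm above the table. +y points to the bar's orange end and the orange compartment. The carousel is an open grey round tray, 296 mm across, rim 72 mm up, with six coloured wedge-shaped compartments.
- orange_bin (a point): Middle of the floor of the orange compartment, 90 mm from the carousel's axis, 34 mm above the table; turns with the carousel (its +y points outwards). The compartment is a 60 degree wedge from 22 to 145 mm from the axis with walls 38 mm high and an orange patch on its outer wall.
- drop_point (a point): Fixed point of the station, 60 mm from the cradle's axis plane on the carousel's side, where orange_bin must be: 90 mm from the carousel's axis towards the cup, 34 mm above the table.
- cup_rim (a point): Middle of the mouth of the steel cup in the cradle: 96 mm across at the rim, 68 mm at the foot, 65 mm tall, wall 3 mm; 40 mm from the cradle's axis (218 mm above the table when upright). Moves with the cradle.
- orange_side_a (a point): Point on the carousel's axis at floor height, turning with the carousel; its +x axis is the normal of the first side wall of the orange compartment (through the middle of the wall), pointing into the compartment.
- orange_side_b (a point): The same for the second side wall of the orange compartment: +x points from that wall into the compartment.
- cap0: Loose orange control-knob cap, 20 mm across, 14 mm tall, 10 to 17 g, origin in the centre of its underside, z along its axis; starts on the floor of the cup, with the two others.
- cap1: Loose orange control-knob cap, 20 mm across, 14 mm tall, 10 to 17 g, origin in the centre of its underside, z along its axis; starts on the floor of the cup, with the two others.
- cap2: Loose orange control-knob cap, 20 mm across, 14 mm tall, 10 to 17 g, origin in the centre of its underside, z along its axis; starts on the floor of the cup, with the two others.
- mug: Bystander: blue mug, 80 mm across, 95 mm tall, loose; origin at the centre of its underside. Leave it alone.
- screwdriver: Bystander: screwdriver lying on the bench, loose; origin at the centre of its underside. Leave it alone.
- cleaner: Bystander: green spray bottle, 52 mm across, 150 mm tall, loose; origin at the centre of its underside. Leave it alone.
- tape: Bystander: yellow roll of tape, 96 mm across, 19 mm high, loose; origin at the centre of its underside. Leave it alone.
- module: Bystander: synth module lying face up, 128 x 80 x 45 mm, loose; origin at the centre of its underside. Leave it alone.
- partsbox: Bystander: blue open parts box, 120 x 85 x 40 mm, loose; origin at the centre of its underside. Leave it alone.

How it is judged (in metres and radians):
On the way, in this order (a step that is already met when the one before it is completed fails the run):
1. the orange compartment is clicked in under the still upright cup (horizontal distance between orange_bin and drop_point below 0.018 m and value of joint cradle below 0.3 rad), for 0.2 s.
2. the cup is tipped well past level by its lever, with the orange compartment under it (value of joint cradle above 1.8 rad and horizontal distance between orange_bin and drop_point below 0.018 m), for 0.1 s.
At the end, for the whole second after the job is handed in: All three caps lie at rest in the orange compartment (between its side walls, inside its outer wall, their origins below 68 mm above the table), the orange compartment is still under the cup (orange_bin within 18 mm of drop_point) and the cup is upright again (tilt under 0.15 rad) (x of each of cap0, cap1, cap2 in the frame of orange_side_a above 0.003 m and x of each of cap0, cap1, cap2 in the frame of orange_side_b above 0.003 m and horizontal distance between each of cap0, cap1, cap2 and turn_grip below 0.146 m and height (world z) of each of cap0, cap1, cap2 below 0.068 m and linear speed of each of cap0, cap1, cap2 below 0.03 m/s and horizontal distance between orange_bin and drop_point below 0.018 m and value of joint cradle below 0.15 rad); the robot touches nothing.
It fails at once if a bystander is moved by more than 30 mm (distance of any of mug, screwdriver, cleaner, tape, module, partsbox from where it was at the start of the episode above 0.03 m).
It also fails if it takes over 70 s, if anything falls off the work surface, if the arm or the gripper's body presses on something with over 40 N, if the wrist force passes 120 N, or if a joint passes its speed limit or range.

## Working session

There is one attempt and no reset: what is moved stays moved. The work goes in short steps, Python scripts to look and compute and a tool call to move; the robot and the scene stay as the last step left them, time stands still between calls to the robot, and variables do not carry over. Pictures are saved under pics/ and viewed, at most 10 in all, crops included, and the job is handed in when it is done.

Besides the shell and the picture viewer there is one more tool, called after ">>>" as name(argument=value, ...), one argument or row to a line, values as JSON. play_rows: Moves the arm, as the interface text tells. Shift numbers are shares of 0.15 m and turn numbers shares of 0.08 rad, none past 1 either way. Its arguments: {"type":"object","properties":{"rows":{"type":"array"},"squeeze":{"type":"number"}},"required":["rows"]}

```bash
mkdir -p pics; python3 - <<'E'
from plant import r
import cv2,pickle
d={}
for n in("scene","top"):
    c=r.capture(n);d[n]=c;cv2.imwrite(f"pics/{n}0.png",c["image"])
    print(n,c["fx"],c["cx"],c["cy"],c["R"],c["t"])
pickle.dump(d,open("cal.pkl","wb"))
s=r.get_state();print(s["time_s"],s["tcp_pos"],s["eef_rot"],s["contact_force"],s["gripper_width"])
E
```

```text
scene 430.9999029811211 278.60808992546265 210.42762874103394 [[-0.88008751  0.47480974 -0.00129867]
 [ 0.34024037  0.62874287 -0.69922736]
 [-0.33118343 -0.61582312 -0.71489819]] [ 0.49458966 -0.06417813  1.46022876]
top 541.4917712621818 281.5555024149798 208.85932612724915 [[ 0.0041685  -0.99986183  0.01609154]
 [-0.99083292 -0.00630265 -0.13494595]
 [ 0.13502872 -0.0153815  -0.99072229]] [-0.01525369  0.55984293  1.38705588]
0.1 [0.25884869 0.62291627 0.22571234] [ 1.79914114e+02 -7.58098055e-03 -2.25679676e+01] [0.0756175  0.76609297 0.15798933] 0.08761730877218968
```

View pics/top0.png

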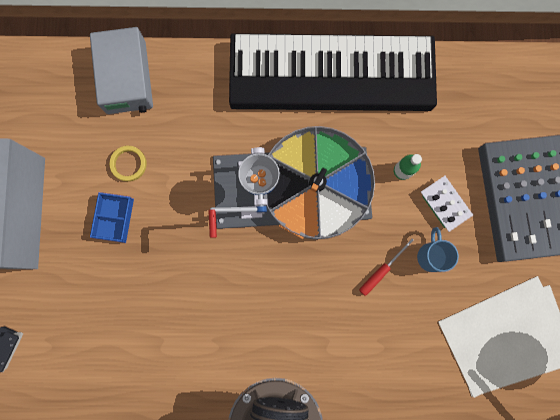

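View pics/scene0.png

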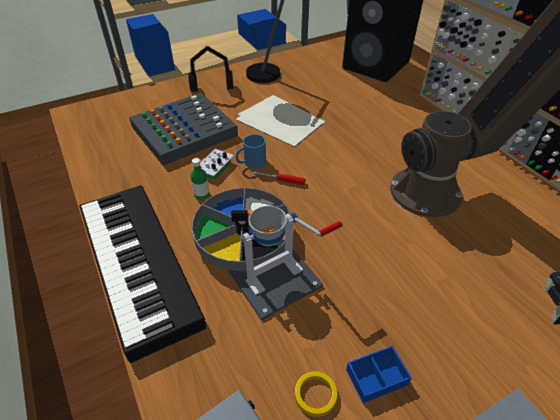

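The top view shows the carousel at about (319,182), the cup at (258,173), the red handle at (213,222), and the orange wedge at (295,215), about one click counter-clockwise. Next, an enlarged crop.

```bash
cat > h.py <<'E'
import pickle,numpy as np
d=pickle.load(open("cal.pkl","rb"))
def pt(u,v,z,n="top"):
    c=d[n];R=np.array(c["R"]);t=np.array(c["t"])
    o=-R.T@t;k=R.T@np.array([(u-c["cx"])/c["fx"],(v-c["cy"])/c["fy"],1])
    return (o+k*(z-o[2])/k[2])[:2]
def px(X,n="top"):
    c=d[n];p=np.array(c["R"])@X+np.array(c["t"])
    return np.array([c["fx"]*p[0]/p[2]+c["cx"],c["fy"]*p[1]/p[2]+c["cy"]])
E
python3 - <<'E'
import cv2
a=cv2.imread("pics/top0.png")[115:250,195:385]
cv2.imwrite("pics/crop0.png",cv2.resize(a,None,fx=4,fy=4,interpolation=cv2.INTER_CUBIC))
E
```

```text
(no output)
```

View pics/crop0.png

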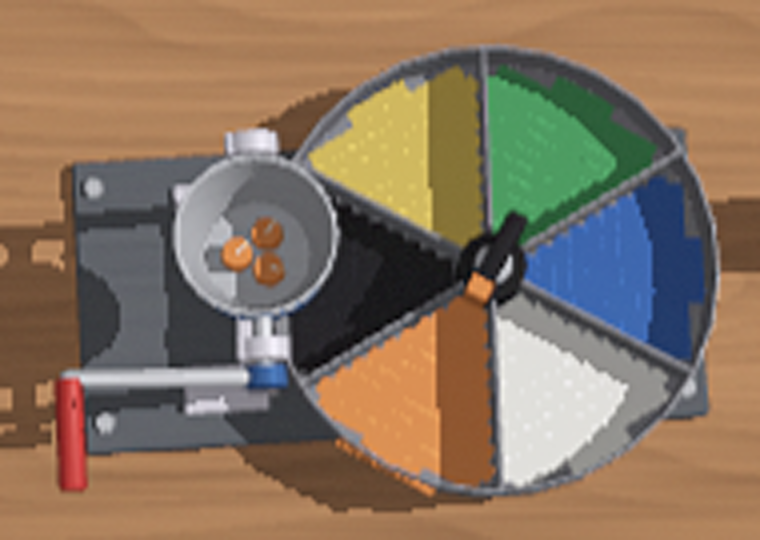

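```bash
python3 - <<'E'
from h import *
from scipy.optimize import least_squares
f=lambda x,y,z:pt(x/4+195,y/4+115,z)
o={'rim':f(496,270,.072),'bartop':f(497,257,.114),'bar_or':f(479,292,.114),'bar_bl':f(516,216,.114),'cup':f(256,235,.218),'h1':f(70,376,.221),'h2':f(74,490,.221),'rimr':f(718,275,.072),'rimt':f(488,47,.072),'rimb':f(497,494,.072),
'hub':f(491,265,.072),'spk1':f(486,48,.072),'spk4':f(500,490,.072),'plateTL':f(70,167,.012),'plateBL':f(84,452,.012),'plateBR':f(708,415,.012)}
for k,v in o.items():print(k,v.round(4))
E
```

```text
rim [ 0.6248 -0.1084]
bartop [ 0.6252 -0.1055]
bar_or [ 0.6029 -0.0941]
bar_bl [ 0.6516 -0.1176]
cup [0.6171 0.0431]
h1 [0.5337 0.1484]
h2 [0.4684 0.1448]
rimr [ 0.6225 -0.2525]
rimt [ 0.7735 -0.1039]
rimb [ 0.4795 -0.1083]
hub [ 0.628  -0.1052]
spk1 [ 0.7728 -0.1026]
spk4 [ 0.4821 -0.1103]
plateTL [0.7048 0.1751]
plateBL [0.5109 0.1616]
plateBR [ 0.5382 -0.2553]
```

Carousel axis is about (0.626, -0.106), station yaw 3.5°, and the bar is at +60.7°, so one click clockwise is needed. The handle is at (0.501, 0.147) and the sizes agree with the text. I'll lift, align the yaw to -26.5° and travel.

>>> play_rows(
  rows=[
    {"slide":[0,0,-0.4],"delta_rot":[0,0,0.857],"fingers":1},
    {"slide":[0,0,-0.15],"delta_rot":[0,0,0],"fingers":1},
    {"slide":[0.317,0.2327,0],"delta_rot":[0,0,0],"fingers":1},
    {"slide":[0.317,0.2327,0],"delta_rot":[0,0,0],"fingers":1},
    {"slide":[0.317,0.2327,0],"delta_rot":[0,0,0],"fingers":1},
    {"slide":[0.317,0.2327,0],"delta_rot":[0,0,0],"fingers":1},
    {"slide":[0.317,0.2327,0],"delta_rot":[0,0,0],"fingers":1},
    {"slide":[0.317,0.2327,0],"delta_rot":[0,0,0],"fingers":1},
  ],
)

```text
time_s: 1.1
tcp_pos: [0.4213, 0.3067, 0.3089]
eef_rot: [180.0, 0.0, -26.5]
contact_force: [1.6, 0.9, 0.7]
gripper_width: 0.0879
gripper_force: 0.0
```

>>> play_rows(
  rows=[
    {"slide":[0.317,0.2327,0],"delta_rot":[0,0,0],"fingers":1},
    {"slide":[0.317,0.2327,0],"delta_rot":[0,0,0],"fingers":1},
    {"slide":[0.317,0.2327,0],"delta_rot":[0,0,0],"fingers":1},
    {"slide":[0.317,0.2327,0],"delta_rot":[0,0,0],"fingers":1},
    {"slide":[0.317,0.2327,0],"delta_rot":[0,0,0],"fingers":1},
    {"slide":[0.317,0.2327,0],"delta_rot":[0,0,0],"fingers":1},
    {"slide":[0,0,0],"delta_rot":[0,0,0],"fingers":1},
    {"slide":[0,0,0],"delta_rot":[0,0,0],"fingers":1},
  ],
)

```text
time_s: 2.1
tcp_pos: [0.5826, -0.0064, 0.3085]
eef_rot: [180.0, 0.1, -26.6]
contact_force: [-0.5, 1.1, 1.2]
gripper_width: 0.0877
gripper_force: 0.0
```

>>> play_rows(
  rows=[
    {"slide":[0.317,0.233,0],"delta_rot":[0,0,0],"fingers":1},
    {"slide":[0.317,0.233,0],"delta_rot":[0,0,0],"fingers":1},
    {"slide":[0,0,0.4],"delta_rot":[0,0,0],"fingers":1},
    {"slide":[0,0,0],"delta_rot":[0,0,0],"fingers":1},
    {"slide":[0,0,0],"delta_rot":[0,0,0],"fingers":1},
  ],
)

```text
time_s: 2.72
tcp_pos: [0.6375, -0.11, 0.2513]
eef_rot: [-180.0, -0.1, -26.4]
contact_force: [-0.3, 0.8, 0.8]
gripper_width: 0.0875
gripper_force: 0.0
```

```bash
python3 - <<'E'
from plant import r
import cv2,numpy as np
from scipy.spatial.transform import Rotation as Ro
s=r.get_state();c=r.capture("wrist");cv2.imwrite("pics/w1.png",c["image"])
T=np.eye(4);T[:3,:3]=Ro.from_euler("xyz",s["eef_rot"],degrees=True).as_matrix();T[:3,3]=s["tcp_pos"]
M=np.linalg.inv(T@c["T_tool_cam"])
print(s["tcp_pos"],s["eef_rot"])
for X in([.6258,-.106,.114],[.6258-.03*.895,-.106+.03*.446,.114],[.6258+.03*.895,-.106-.03*.446,.114]):
    p=M[:3]@np.r_[X,1];print(c["fx"]*p[0]/p[2]+c["cx"],c["fy"]*p[1]/p[2]+c["cy"],p[2])
E
```

```text
[ 0.63747001 -0.10998275  0.2513111 ] [-1.79998605e+02 -1.15202086e-01 -2.63568275e+01]
284.8720251113578 215.0212783084565 0.30558715218906063
284.7377206035394 245.27409312919485 0.3130728897044256
285.01307476189055 183.24908370821 0.29810141467369566
```

View pics/w1.png

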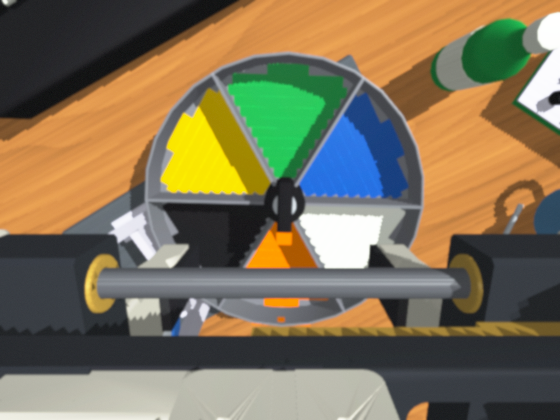

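The black bar runs from (285,180) to about (285,243), matching the prediction to within a few pixels. I'll descend and grip.

>>> play_rows(
  rows=[
    {"slide":[-0.01,0.003,0.373],"delta_rot":[0,0,0],"fingers":1},
    {"slide":[0,0,0.373],"delta_rot":[0,0,0],"fingers":1},
    {"slide":[0,0,0.373],"delta_rot":[0,0,0],"fingers":1},
    {"slide":[0,0,0],"delta_rot":[0,0,0],"fingers":1},
    {"slide":[0,0,0],"delta_rot":[0,0,0],"fingers":-1},
    {"slide":[0,0,0],"delta_rot":[0,0,0],"fingers":-1},
    {"slide":[0,0,0],"delta_rot":[0,0,0],"fingers":-1},
    {"slide":[0,0,0],"delta_rot":[0,0,0],"fingers":-1},
  ],
  squeeze=30,
)

```text
time_s: 3.78
tcp_pos: [0.6357, -0.1108, 0.0823]
eef_rot: [-180.0, -0.1, -26.5]
contact_force: [0.5, 0.2, 0.3]
gripper_width: 0.0532
gripper_force: 0.0
```

>>> play_rows(
  rows=[
    {"slide":[0,0,0],"delta_rot":[0,0,0],"fingers":-1},
    {"slide":[0,0,0],"delta_rot":[0,0,0],"fingers":-1},
    {"slide":[0,0,0],"delta_rot":[0,0,0],"fingers":-1},
    {"slide":[0,0,0],"delta_rot":[0,0,0],"fingers":-1},
    {"slide":[0,0,0],"delta_rot":[0,0,0],"fingers":-1},
    {"slide":[0,0,0],"delta_rot":[0,0,0],"fingers":-1},
  ],
)

```text
time_s: 4.53
tcp_pos: [0.6363, -0.1105, 0.0823]
eef_rot: [-179.9, -0.1, -26.5]
contact_force: [0.7, 2.6, 4.9]
gripper_width: 0.0141
gripper_force: 31.8
```

Gripped at 14.1 mm. Now 60° clockwise (13.1 rows of 0.08 rad) about the axis, 11.5 mm off.

>>> play_rows(
  rows=[
    {"slide":[0,0.006,0],"delta_rot":[0,0,1],"fingers":-1},
    {"slide":[0,0.006,0],"delta_rot":[0,0,1],"fingers":-1},
    {"slide":[0,0.006,0],"delta_rot":[0,0,1],"fingers":-1},
    {"slide":[0,0.006,0],"delta_rot":[0,0,1],"fingers":-1},
    {"slide":[0,0.006,0],"delta_rot":[0,0,1],"fingers":-1},
    {"slide":[0,0.006,0],"delta_rot":[0,0,1],"fingers":-1},
  ],
)

```text
time_s: 5.28
tcp_pos: [0.6334, -0.1139, 0.0823]
eef_rot: [-179.8, -0.1, -54.1]
contact_force: [1.3, 7.1, 6.3]
gripper_width: 0.0141
gripper_force: 31.7
```

>>> play_rows(
  rows=[
    {"slide":[0,0.006,0],"delta_rot":[0,0,1],"fingers":-1},
    {"slide":[0,0.006,0],"delta_rot":[0,0,1],"fingers":-1},
    {"slide":[0,0.006,0],"delta_rot":[0,0,1],"fingers":-1},
    {"slide":[0,0.006,0],"delta_rot":[0,0,1],"fingers":-1},
    {"slide":[0,0.006,0],"delta_rot":[0,0,1],"fingers":-1},
    {"slide":[0,0.006,0],"delta_rot":[0,0,1],"fingers":-1},
    {"slide":[0,0.006,0],"delta_rot":[0,0,1],"fingers":-1},
    {"slide":[0,0,0],"delta_rot":[0,0,0],"fingers":-1},
  ],
)

```text
time_s: 6.28
tcp_pos: [0.6284, -0.1157, 0.0823]
eef_rot: [-179.7, 0.1, -86.1]
contact_force: [3.2, 8.5, 2.8]
gripper_width: 0.0135
gripper_force: 31.6
```

Turned to yaw -86°, one click. Opening, then lifting.

>>> play_rows(
  rows=[
    {"slide":[0,0,0],"delta_rot":[0,0,0],"fingers":1},
    {"slide":[0,0,0],"delta_rot":[0,0,0],"fingers":1},
    {"slide":[0,0,0],"delta_rot":[0,0,0],"fingers":1},
    {"slide":[0,0,0],"delta_rot":[0,0,0],"fingers":1},
    {"slide":[0,0,-0.4],"delta_rot":[0,0,0],"fingers":1},
    {"slide":[0,0,-0.4],"delta_rot":[0,0,0],"fingers":1},
    {"slide":[0,0,-0.4],"delta_rot":[0,0,0],"fingers":1},
    {"slide":[0,0,-0.4],"delta_rot":[0,0,0],"fingers":1},
  ],
)

```text
time_s: 7.28
tcp_pos: [0.6258, -0.1176, 0.3231]
eef_rot: [180.0, -0.0, -86.1]
contact_force: [1.1, 0.4, -0.3]
gripper_width: 0.0857
gripper_force: 0.0
```

```bash
python3 - <<'E'
from plant import r
import cv2,numpy as np
s=r.get_state();print(s["time_s"],s["tcp_pos"],s["eef_rot"],s["joints"])
a=r.capture("scene")["image"][165:315,170:360]
cv2.imwrite("pics/s1.png",cv2.resize(a,None,fx=4,fy=4,interpolation=cv2.INTER_CUBIC))
E
```

```text
7.275 [ 0.62583231 -0.1175669   0.32312924] [ 1.79999667e+02 -4.67443882e-04 -8.60906328e+01] [ 6.89075739e+00  1.44949816e+01  4.54783881e+00  4.56347006e-04
 -8.00532141e+01 -2.98146903e+00]
```

View pics/s1.png

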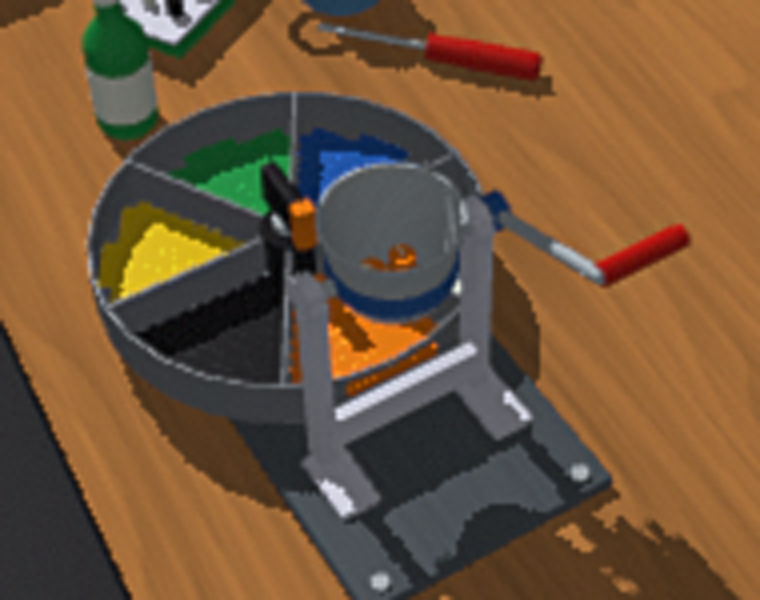

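The orange compartment sits under the cup: orange floor at about (370,345), and the bar's orange end points at the cup (303,225). Now I'll rotate to yaw 3.5° so the fingers close along the station's y.

>>> play_rows(
  rows=[
    {"slide":[0,0,0],"delta_rot":[0,0,-1],"fingers":1},
    {"slide":[0,0,0],"delta_rot":[0,0,-1],"fingers":1},
    {"slide":[0,0,0],"delta_rot":[0,0,-1],"fingers":1},
    {"slide":[0,0,0],"delta_rot":[0,0,-1],"fingers":1},
    {"slide":[0,0,0],"delta_rot":[0,0,-1],"fingers":1},
    {"slide":[0,0,0],"delta_rot":[0,0,-1],"fingers":1},
    {"slide":[0,0,0],"delta_rot":[0,0,-1],"fingers":1},
    {"slide":[0,0,0],"delta_rot":[0,0,-1],"fingers":1},
  ],
)

```text
time_s: 8.32
tcp_pos: [0.6262, -0.1175, 0.3206]
eef_rot: [180.0, 0.0, -49.3]
contact_force: [0.1, -0.4, -0.3]
gripper_width: 0.0879
gripper_force: 0.0
```

>>> play_rows(
  rows=[
    {"slide":[0,0,0],"delta_rot":[0,0,-1],"fingers":1},
    {"slide":[0,0,0],"delta_rot":[0,0,-1],"fingers":1},
    {"slide":[0,0,0],"delta_rot":[0,0,-1],"fingers":1},
    {"slide":[0,0,0],"delta_rot":[0,0,-1],"fingers":1},
    {"slide":[0,0,0],"delta_rot":[0,0,-1],"fingers":1},
    {"slide":[0,0,0],"delta_rot":[0,0,-1],"fingers":1},
    {"slide":[0,0,0],"delta_rot":[0,0,-1],"fingers":1},
    {"slide":[0,0,0],"delta_rot":[0,0,-1],"fingers":1},
  ],
)

```text
time_s: 9.32
tcp_pos: [0.6262, -0.1175, 0.3206]
eef_rot: [180.0, 0.0, -12.6]
contact_force: [0.4, -0.4, 0.1]
gripper_width: 0.0878
gripper_force: 0.0
```

>>> play_rows(
  rows=[
    {"slide":[0,0,0],"delta_rot":[0,0,-1],"fingers":1},
    {"slide":[0,0,0],"delta_rot":[0,0,-1],"fingers":1},
    {"slide":[0,0,0],"delta_rot":[0,0,-1],"fingers":1},
    {"slide":[0,0,0],"delta_rot":[0,0,-0.55],"fingers":1},
    {"slide":[0,0,0],"delta_rot":[0,0,0],"fingers":1},
  ],
)

```text
time_s: 9.95
tcp_pos: [0.6261, -0.1175, 0.3207]
eef_rot: [180.0, 0.0, 3.5]
contact_force: [-0.7, 0.3, -0.2]
gripper_width: 0.0876
gripper_force: 0.0
```

>>> play_rows(
  rows=[
    {"slide":[-0.1208,-0.3023,0],"delta_rot":[0,0,0],"fingers":1},
    {"slide":[-0.1208,-0.3023,0],"delta_rot":[0,0,0],"fingers":1},
    {"slide":[-0.1208,-0.3023,0],"delta_rot":[0,0,0],"fingers":1},
    {"slide":[-0.1208,-0.3023,0],"delta_rot":[0,0,0],"fingers":1},
    {"slide":[-0.1208,-0.3023,0],"delta_rot":[0,0,0],"fingers":1},
    {"slide":[-0.1208,-0.3023,0],"delta_rot":[0,0,0],"fingers":1},
    {"slide":[0,0,0],"delta_rot":[0,0,0],"fingers":1},
    {"slide":[0,0,0],"delta_rot":[0,0,0],"fingers":1},
  ],
)

```text
time_s: 10.95
tcp_pos: [0.5009, 0.1475, 0.3212]
eef_rot: [180.0, -0.0, 3.5]
contact_force: [-0.3, -0.1, 0.1]
gripper_width: 0.0874
gripper_force: 0.0
```

```bash
python3 - <<'E'
from plant import r
import cv2,numpy as np
from scipy.spatial.transform import Rotation as Ro
s=r.get_state();c=r.capture("wrist");cv2.imwrite("pics/w2.png",c["image"])
T=np.eye(4);T[:3,:3]=Ro.from_euler("xyz",s["eef_rot"],degrees=True).as_matrix();T[:3,3]=s["tcp_pos"]
M=np.linalg.inv(T@c["T_tool_cam"])
print(s["tcp_pos"],s["eef_rot"])
for k in(-.032,0,.032,.034):
    X=[.501+k*.998,.1475+k*.061,.221]
    p=M[:3]@np.r_[X,1];print(k,c["fx"]*p[0]/p[2]+c["cx"],c["fy"]*p[1]/p[2]+c["cy"],p[2],c["fx"])
E
```

```text
[0.5009198  0.14750222 0.32117405] [ 1.79992250e+02 -5.13673613e-03  3.54221203e+00]
-0.032 283.3720391691157 248.8062352646091 0.27455928965157544 326.7684122784584
0 283.43590668260094 211.94401428716745 0.26651121247592696 326.7684122784584
0.032 283.50375163508886 172.78614678398364 0.2584631353002785 326.7684122784584
0.034 283.5081325060093 170.25765266966178 0.25796013047680044 326.7684122784584
```

View pics/w2.png

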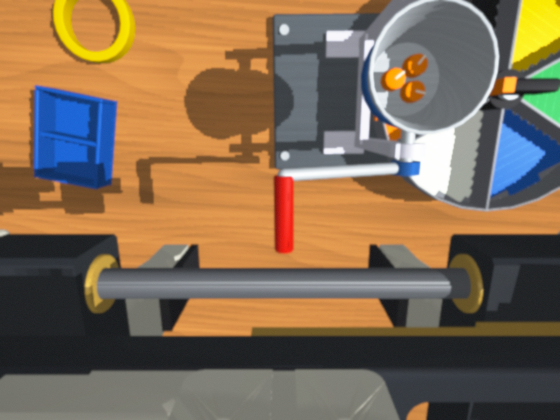

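The handle runs from (284,176) to (284,252), within 1–3 px of the prediction. I'll descend and close on it.

>>> play_rows(
  rows=[
    {"slide":[-0.015,0.006,0.393],"delta_rot":[0,0,0],"fingers":1},
    {"slide":[0,0,0.393],"delta_rot":[0,0,0],"fingers":1},
    {"slide":[0,0,0],"delta_rot":[0,0,0],"fingers":-1},
    {"slide":[0,0,0],"delta_rot":[0,0,0],"fingers":-1},
    {"slide":[0,0,0],"delta_rot":[0,0,0],"fingers":-1},
    {"slide":[0,0,0],"delta_rot":[0,0,0],"fingers":-1},
    {"slide":[0,0,0],"delta_rot":[0,0,0],"fingers":-1},
    {"slide":[0,0,0],"delta_rot":[0,0,0],"fingers":-1},
  ],
  squeeze=20,
)

```text
time_s: 12.0
tcp_pos: [0.4988, 0.1465, 0.2037]
eef_rot: [-180.0, -0.0, 3.5]
contact_force: [-0.6, -0.9, -0.1]
gripper_width: 0.0331
gripper_force: 0.0
```

>>> play_rows(
  rows=[
    {"slide":[0,0,0],"delta_rot":[0,0,0],"fingers":-1},
    {"slide":[0,0,0],"delta_rot":[0,0,0],"fingers":-1},
    {"slide":[0,0,0],"delta_rot":[0,0,0],"fingers":-1},
    {"slide":[0,0,0],"delta_rot":[0,0,0],"fingers":-1},
  ],
)

```text
time_s: 12.5
tcp_pos: [0.4987, 0.1473, 0.2034]
eef_rot: [-179.9, -0.0, 3.6]
contact_force: [-2.6, 4.6, 1.0]
gripper_width: 0.0151
gripper_force: 20.0
```

```bash
python3 - <<'E'
import numpy as np
# shifts (tool y, tool z) in fractions of .15 along the lever circle; tool y = station -y, tool z = down
a=.37; R=.12; n=24
P=lambda t:R*np.array([-np.cos(a+t),-np.sin(a+t)])
ts=np.linspace(0,2.38,n+1)
for i in range(n): print(round(ts[i+1],2),((P(ts[i+1])-P(ts[i]))/.15).round(4))
E
```

```text
0.1 [ 0.0323 -0.0724]
0.2 [ 0.0393 -0.0689]
0.3 [ 0.0459 -0.0646]
0.4 [ 0.0521 -0.0598]
0.5 [ 0.0578 -0.0543]
0.6 [ 0.0629 -0.0483]
0.69 [ 0.0673 -0.0419]
0.79 [ 0.0712 -0.035 ]
0.89 [ 0.0743 -0.0278]
0.99 [ 0.0767 -0.0203]
1.09 [ 0.0783 -0.0126]
1.19 [ 0.0792 -0.0048]
1.29 [0.0792 0.0031]
1.39 [0.0785 0.0109]
1.49 [0.0771 0.0186]
1.59 [0.0749 0.0262]
1.69 [0.0719 0.0335]
1.78 [0.0682 0.0404]
1.88 [0.0639 0.047 ]
1.98 [0.0589 0.0531]
2.08 [0.0534 0.0586]
2.18 [0.0473 0.0636]
2.28 [0.0408 0.068 ]
2.38 [0.0339 0.0717]
```

>>> play_rows(
  rows=[
    {"slide":[0,0.0323,-0.0724],"delta_rot":[0,0,0],"fingers":-1},
    {"slide":[0,0.0393,-0.0689],"delta_rot":[0,0,0],"fingers":-1},
    {"slide":[0,0.0459,-0.0646],"delta_rot":[0,0,0],"fingers":-1},
    {"slide":[0,0.0521,-0.0598],"delta_rot":[0,0,0],"fingers":-1},
    {"slide":[0,0.0578,-0.0543],"delta_rot":[0,0,0],"fingers":-1},
    {"slide":[0,0.0629,-0.0483],"delta_rot":[0,0,0],"fingers":-1},
  ],
)

```text
time_s: 13.25
tcp_pos: [0.5019, 0.1058, 0.2605]
eef_rot: [-179.7, -0.2, 3.6]
contact_force: [-5.9, 11.4, 10.2]
gripper_width: 0.0153
gripper_force: 20.0
```

>>> play_rows(
  rows=[
    {"slide":[0,0.0613,-0.0499],"delta_rot":[0,0,0],"fingers":-1},
    {"slide":[0,0.0712,-0.035],"delta_rot":[0,0,0],"fingers":-1},
    {"slide":[0,0.0743,-0.0278],"delta_rot":[0,0,0],"fingers":-1},
    {"slide":[0,0.0767,-0.0203],"delta_rot":[0,0,0],"fingers":-1},
    {"slide":[0,0.0783,-0.0126],"delta_rot":[0,0,0],"fingers":-1},
    {"slide":[0,0.0792,-0.0048],"delta_rot":[0,0,0],"fingers":-1},
  ],
)

```text
time_s: 14.0
tcp_pos: [0.5062, 0.0367, 0.2816]
eef_rot: [-180.0, -0.1, 3.6]
contact_force: [2.7, 2.6, 4.0]
gripper_width: 0.0155
gripper_force: 20.0
```

>>> play_rows(
  rows=[
    {"slide":[0,0.0792,0.0031],"delta_rot":[0,0,0],"fingers":-1},
    {"slide":[0,0.0785,0.0109],"delta_rot":[0,0,0],"fingers":-1},
    {"slide":[0,0.0771,0.0186],"delta_rot":[0,0,0],"fingers":-1},
    {"slide":[0,0.0749,0.0262],"delta_rot":[0,0,0],"fingers":-1},
    {"slide":[0,0.0719,0.0335],"delta_rot":[0,0,0],"fingers":-1},
    {"slide":[0,0.0682,0.0404],"delta_rot":[0,0,0],"fingers":-1},
  ],
)

```text
time_s: 14.75
tcp_pos: [0.5093, -0.0312, 0.2606]
eef_rot: [180.0, 0.1, 3.5]
contact_force: [1.7, 2.2, 1.9]
gripper_width: 0.0154
gripper_force: 20.0
```

>>> play_rows(
  rows=[
    {"slide":[0,0.0639,0.047],"delta_rot":[0,0,0],"fingers":-1},
    {"slide":[0,0.0589,0.0531],"delta_rot":[0,0,0],"fingers":-1},
    {"slide":[0,0.0534,0.0586],"delta_rot":[0,0,0],"fingers":-1},
    {"slide":[0,0.0473,0.0636],"delta_rot":[0,0,0],"fingers":-1},
    {"slide":[0,0.0408,0.068],"delta_rot":[0,0,0],"fingers":-1},
    {"slide":[0,0,0],"delta_rot":[0,0,0],"fingers":-1},
  ],
)

```text
time_s: 15.5
tcp_pos: [0.5115, -0.0706, 0.2165]
eef_rot: [180.0, 0.1, 3.5]
contact_force: [-0.3, 1.5, -0.1]
gripper_width: 0.0146
gripper_force: 20.0
```

>>> play_rows(
  rows=[
    {"slide":[0,0.0339,0.0717],"delta_rot":[0,0,0],"fingers":-1},
    {"slide":[0,0,0],"delta_rot":[0,0,0],"fingers":-1},
    {"slide":[0,0,0],"delta_rot":[0,0,0],"fingers":-1},
    {"slide":[0,0,0],"delta_rot":[0,0,0],"fingers":-1},
    {"slide":[0,0,0],"delta_rot":[0,0,0],"fingers":-1},
    {"slide":[0,0,0],"delta_rot":[0,0,0],"fingers":-1},
  ],
)

```text
time_s: 16.25
tcp_pos: [0.512, -0.075, 0.2068]
eef_rot: [-180.0, 0.0, 3.5]
contact_force: [-3.8, 0.9, -0.7]
gripper_width: 0.0153
gripper_force: 20.0
```

```bash
python3 - <<'E'
from plant import r
import cv2,numpy as np
a=r.capture("scene")["image"][165:315,170:360]
cv2.imwrite("pics/s2.png",cv2.resize(a,None,fx=4,fy=4,interpolation=cv2.INTER_CUBIC))
E
```

```text
(no output)
```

View pics/s2.png

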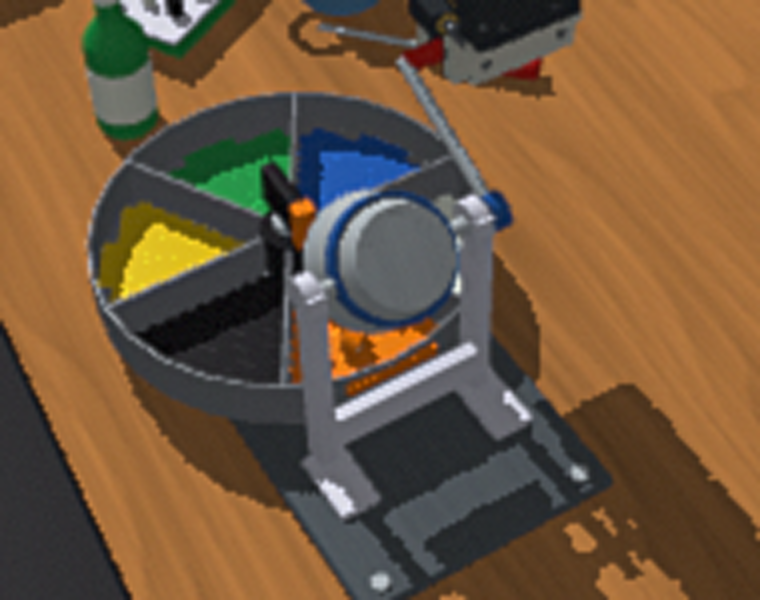

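The cup is tipped with its foot up at (400,260), and something lies in the orange compartment at about (355,345). I'll nudge to the stop, then swing back.

>>> play_rows(
  rows=[
    {"slide":[0,0.009,0.024],"delta_rot":[0,0,0],"fingers":-1},
    {"slide":[0,0,0],"delta_rot":[0,0,0],"fingers":-1},
    {"slide":[0,0,0],"delta_rot":[0,0,0],"fingers":-1},
    {"slide":[0,0,0],"delta_rot":[0,0,0],"fingers":-1},
    {"slide":[0,-0.009,-0.024],"delta_rot":[0,0,0],"fingers":-1},
    {"slide":[0,-0.0339,-0.0717],"delta_rot":[0,0,0],"fingers":-1},
    {"slide":[0,-0.0408,-0.068],"delta_rot":[0,0,0],"fingers":-1},
    {"slide":[0,-0.0473,-0.0636],"delta_rot":[0,0,0],"fingers":-1},
  ],
)

```text
time_s: 17.3
tcp_pos: [0.5108, -0.0573, 0.2385]
eef_rot: [179.9, 0.0, 3.5]
contact_force: [-4.5, -5.2, -0.5]
gripper_width: 0.015
gripper_force: 20.0
```

>>> play_rows(
  rows=[
    {"slide":[0,-0.0534,-0.0586],"delta_rot":[0,0,0],"fingers":-1},
    {"slide":[0,-0.0589,-0.0531],"delta_rot":[0,0,0],"fingers":-1},
    {"slide":[0,-0.0639,-0.047],"delta_rot":[0,0,0],"fingers":-1},
    {"slide":[0,-0.0682,-0.0404],"delta_rot":[0,0,0],"fingers":-1},
    {"slide":[0,-0.0719,-0.0335],"delta_rot":[0,0,0],"fingers":-1},
    {"slide":[0,-0.0749,-0.0262],"delta_rot":[0,0,0],"fingers":-1},
    {"slide":[0,-0.0771,-0.0186],"delta_rot":[0,0,0],"fingers":-1},
    {"slide":[0,-0.0785,-0.0109],"delta_rot":[0,0,0],"fingers":-1},
  ],
)

```text
time_s: 18.3
tcp_pos: [0.5071, 0.025, 0.2831]
eef_rot: [179.9, -0.2, 3.6]
contact_force: [-1.8, -3.4, 1.7]
gripper_width: 0.0154
gripper_force: 20.0
```

>>> play_rows(
  rows=[
    {"slide":[0,-0.0792,-0.0031],"delta_rot":[0,0,0],"fingers":-1},
    {"slide":[0,-0.0792,0.0048],"delta_rot":[0,0,0],"fingers":-1},
    {"slide":[0,-0.0783,0.0126],"delta_rot":[0,0,0],"fingers":-1},
    {"slide":[0,-0.0767,0.0203],"delta_rot":[0,0,0],"fingers":-1},
    {"slide":[0,-0.0743,0.0278],"delta_rot":[0,0,0],"fingers":-1},
    {"slide":[0,-0.0712,0.035],"delta_rot":[0,0,0],"fingers":-1},
    {"slide":[0,-0.0673,0.0419],"delta_rot":[0,0,0],"fingers":-1},
  ],
)

```text
time_s: 19.18
tcp_pos: [0.5016, 0.1047, 0.2593]
eef_rot: [-180.0, -0.0, 3.5]
contact_force: [4.4, -3.2, 1.7]
gripper_width: 0.0153
gripper_force: 20.0
```

>>> play_rows(
  rows=[
    {"slide":[0,-0.0629,0.0483],"delta_rot":[0,0,0],"fingers":-1},
    {"slide":[0,-0.0578,0.0543],"delta_rot":[0,0,0],"fingers":-1},
    {"slide":[0,-0.0521,0.0598],"delta_rot":[0,0,0],"fingers":-1},
    {"slide":[0,-0.0459,0.0646],"delta_rot":[0,0,0],"fingers":-1},
    {"slide":[0,-0.0393,0.0689],"delta_rot":[0,0,0],"fingers":-1},
    {"slide":[0,-0.0323,0.0724],"delta_rot":[0,0,0],"fingers":-1},
    {"slide":[0,0,0],"delta_rot":[0,0,0],"fingers":-1},
  ],
)

```text
time_s: 20.05
tcp_pos: [0.4984, 0.1474, 0.2034]
eef_rot: [180.0, 0.1, 3.5]
contact_force: [3.8, -3.2, -2.7]
gripper_width: 0.0152
gripper_force: 20.0
```

>>> play_rows(
  rows=[
    {"slide":[0,-0.008,0.022],"delta_rot":[0,0,0],"fingers":-1},
    {"slide":[0,0,0],"delta_rot":[0,0,0],"fingers":-1},
    {"slide":[0,0,0],"delta_rot":[0,0,0],"fingers":1},
    {"slide":[0,0,0],"delta_rot":[0,0,0],"fingers":1},
    {"slide":[0,0,0],"delta_rot":[0,0,0],"fingers":1},
    {"slide":[0,0,0],"delta_rot":[0,0,0],"fingers":1},
    {"slide":[0,0,-0.4],"delta_rot":[0,0,0],"fingers":1},
    {"slide":[0,0,-0.4],"delta_rot":[0,0,0],"fingers":1},
  ],
)

```text
time_s: 21.05
tcp_pos: [0.4982, 0.1483, 0.3222]
eef_rot: [179.9, 0.1, 3.5]
contact_force: [1.3, 1.4, -0.0]
gripper_width: 0.0698
gripper_force: 0.0
```

>>> play_rows(
  rows=[
    {"slide":[0,-0.35,-0.1],"delta_rot":[0,0,0],"fingers":1},
    {"slide":[0,-0.4,0],"delta_rot":[0,0,0],"fingers":1},
    {"slide":[0,-0.4,0],"delta_rot":[0,0,0],"fingers":1},
    {"slide":[0,-0.4,0],"delta_rot":[0,0,0],"fingers":1},
    {"slide":[0,0,0],"delta_rot":[0,0,0],"fingers":1},
  ],
)

```text
time_s: 21.68
tcp_pos: [0.4833, 0.3842, 0.3341]
eef_rot: [179.9, 0.1, 3.7]
contact_force: [-0.2, -1.1, -0.7]
gripper_width: 0.0876
gripper_force: 0.0
```

```bash
python3 - <<'E'
from plant import r
import cv2,numpy as np
f=lambda n,y,x:cv2.resize(r.capture(n)["image"][y:y+135,x:x+180],None,fx=4,fy=4,interpolation=cv2.INTER_CUBIC)
cv2.imwrite("pics/t3.png",f("top",115,198));cv2.imwrite("pics/s3.png",f("scene",175,180))
E
```

```text
(no output)
```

View pics/t3.png

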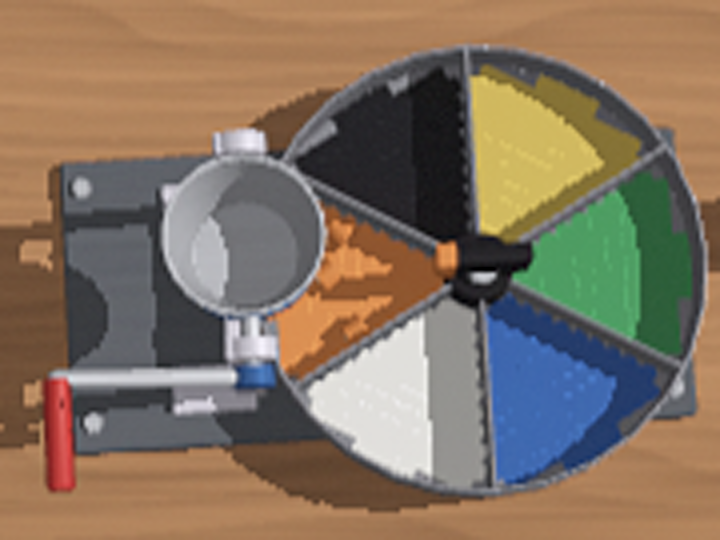

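View pics/s3.png

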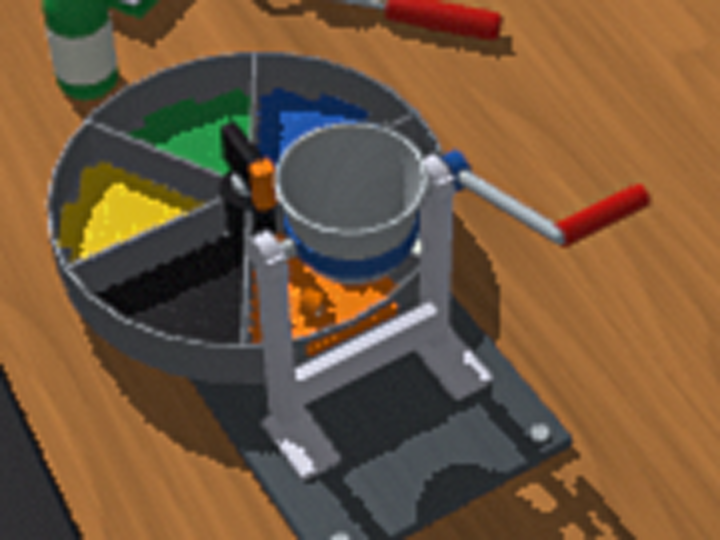

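The top view shows an empty upright cup at (243,237). Orange caps lie in the orange compartment at about (340,240), none is visible in another compartment or on the bench, and the handle is back at its start. Handing in.

```bash
python3 -c "
from plant import r
print(r.close_job())"
```

```text
the job is handed in; nothing more can be done
None
```

I clicked the carousel one step clockwise, tipped the caps out and swung the lever back: the last pictures show the cup empty and upright and caps in the orange compartment, though I couldn't count all three. I handed the job in at about 22 s; no verdict was returned.

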